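# Restock the gravity-feed carton rack

### The arm

A 7-joint arm with a two-finger parallel gripper is mounted at the origin on a cart in front of the work surface, level with it; the furniture and walls round the work are solid. World frame = base frame: x ahead of the robot, y to its left, z up, the work surface at z = 0. Lengths are in m, angles in rad, forces in N, time in s.
With the tool pointing down it reaches from about 0.4 to 0.85 m from the base axis. Payload 4.5 kg.
Tool frame: the origin (TCP) lies between the finger pads; the fingertips stand 19 mm ahead of it and the grasp point (between the pads) is the TCP (tip_reach is the distance from the TCP to the fingertips, in m); z points along the fingers, y is the line along which they close (so a half turn about z gives the same grasp; the last joint's range is limited). The gripper opens to 85 mm and grips with 20 to 120 N. Pads are 22 mm wide; open, the fingers measure 114 mm over their backs; the gripper's body (76 mm by 85 mm) begins 54 mm behind the grasp point. The pads swing forward as they close: fully open they stand 13 mm farther back than shut.
Start: joints at [-1.236, 0.689, -0.195, 1.565, 0.157, 0.902, -0.215], TCP at [0.185, 0.597, 0.214] pointing down, gripper open.
Joint ranges: [-3.01, 3.01], [-0.46, 2.08], [-1.47, 1.51], [0.13, 2.56], [-1, 4.14], [0.04, 2.09], [-2.66, 2.66]. Speed limits (rad/s): [2.57, 2.57, 3.14, 3.14, 3.14, 3.14, 3.14].

### API

Orientations are given as a rotation vector (axis times angle).
In Python, from rig import * gives the robot as it stands. The module is installed in compiled form; this text tells all that it offers.
- The arm moves only by the tool move_arm, never from a script. Its argument "targets" is a list of rows, each an object with "linear": the shift along the tool's x, y, z in m, a list of three; "twist": the turn, a rotation vector about the tool's x, y, z in degrees, a list of three. In form: [{"linear": [dx, dy, dz], "twist": [wx, wy, wz]}, ...]. A call has 1 to 20 rows; each row is the pose to reach, as a shift and turn from the pose commanded when the call began, along the tool's axes at that moment; what a row does not reach only later rows make up. A row lasts 1/10 s, in which the tool goes at most 50 mm and 8.59 degrees, less where a joint would pass 70% of its speed; a pose out of reach is approached as far as the arm can. A call with a gripper value outside its range is refused whole. "grip" is the finger opening in m, from 0 to 0.0854, set as the call begins (left out, the last holds). The fingers move at their own pace and stop on an object; "grip_force" is the grip in N (left out, the last holds). Time passes only in rows, so rows that repeat a pose let the fingers close. It gives the time, the measured TCP pose, the force, the opening and the grip force at its end, in the units of the state.
- state(): the state, without advancing time (a new reading comes with each control period).
- read_camera(name): name is "scene" or "top" or "wrist"; returns the picture (420x560x3 uint8, red, green, blue); there is no depth.
- get_calibration(name): a dict with "vfov" (degrees; the focal length in pixels is half the picture's height over the tangent of half this angle, whatever the lens; pixels are square), "cx", "cy" (the principal point, pixels), "dist_coeffs" ([k1, k2, p1, p2, k3] as OpenCV has them; the pictures are not rectified), "pose" (4x4, takes a point from camera to world coordinates). Camera axes: x right, y down, z forward; pixel columns grow to the right and rows downward; lengths in m; the calibration is good to about 2 mm. A picture is of the moment at which its call begins: read the wrist's pose just before it. get_calibration takes no time and is no camera call; for the wrist camera it gives the pose at the moment of the call.
- job_done(): hands the job in; it is judged then, once.
The state is a dict: "time_s": time; "joint_pos": joint angles; "dq": joint speeds; "tau": joint torques, N m; "eef_pos": TCP position; "ee_rot": TCP orientation; "force": force on the tool from outside, world axes, zero at the start; "moment": the same for the moment, N m; "opening": opening from 0.0 (shut) to 1.0 (fully open); "grip_force": force on a finger pad.
Only numpy, scipy, OpenCV 4.12 (cv2) and the standard library are available. Lean on these libraries where they do the work, as an engineer would, in place of code of your own. Each camera call takes 0.05 s, during which the arm holds its last target. There are 200 camera calls.

### The job

Load the two tall swab cartons into the sloped lane of the little flow rack, one after the other: set each upright on the high, open end of the lane, narrow side across it, and push it down past the sprung keeper so that it slides under the hood. In the end one carton rests against the stop at the low end, the other sits up against it, and the keeper has sprung back behind the second one. Seat them gently by feel, without crushing them against the stop, and leave the low slide box where it is.

Things in the scene. Friction and masses are not known exactly. Their poses are not given: they have to be found in the camera images.
- lane: sloped grey channel, fixed on its rack. Origin: foot of the stop's inner face at the low end (nearest the robot), mid-channel, on the running surface. Own x = uphill along the lane (18 degree slope, leading away from the robot), y = across to the left, z = square to the surface. All numbers called 'lane' are mm in this frame. Stop at x = 0, 31 high. Surface z = 0, up to x = 282
- stop: the stop plate at the low end of the lane, 74 wide, 31 high; same origin and axes as the lane: its inner face is x = 0. Rigid: cartons driven hard against it (over 60 N) are crushed
- entry (a point): lane x = 228, y = 0, z = 0: on the running surface of the open high end, where a carton is set down. White runners are slippery: a free carton slides down by itself. Side rails 14 high, 66 apart inside, opening out from lane x = 210 to 78 apart at x = 281
- hood_mouth (a point): middle of the lower edge of the clear hood's uphill end: lane x = 105, z = 82. The hood (4 mm plate, top edge at z = 87, 92 wide, on 4 posts outside the rails, out to y = 46 either side) covers the lane from x = -6 to 105: fingers cannot go beside a carton there, so push it from behind. Seated cartons' centres: lane x = 38 and 113, z = 38; the second's tail end x = 150
- keeper (a joint): sprung steel leaf (lane z = 2 to 14) on the left rail, pin at lane x = 192, y = 38, slanting inward and downhill. Angle in rad: 0 = at rest, to 0.75 pressed outward. A carton let go in the high end slides on to the leaf and stops, head end near x = 168 to 185; pushed downhill with a few newtons it wedges the leaf aside; when its tail is past the tip, the leaf springs back and it slides on
- keeper_tip (a point): free tip of the keeper leaf; at rest at lane x = 160, y = 22, z = 8 (tip radius 3 mm): a carton has passed it when its tail end is below about x = 156
- carton_a_center (a point): pale blue closed carton, a block 60 x 75 x 75 mm (60 along its own x, 75 along y, 75 tall), 0.14 to 0.26 kg, standing on the counter. This point: its centre, half-way up. Grip it across the 60 mm (own x); own y goes along the lane, either way round. The two are alike, in either order
- carton_b_center (a point): pale blue closed carton, a block 60 x 75 x 75 mm (60 along its own x, 75 along y, 75 tall), 0.14 to 0.26 kg, standing on the counter. This point: its centre, half-way up. Grip it across the 60 mm (own x); own y goes along the lane, either way round. The two are alike, in either order
- carton_a: the same carton; origin in the middle of its underside
- carton_b: the same carton; origin in the middle of its underside
- microscope_top (a point): a point at the height of the top (370 mm above the counter) of the fixed microscope beside the rack, which fills x 260 to 575, y -30 to 135 mm; the fixed analyser on the other side fills x 430 to 735, y beyond -445, 220 high; a wall shelf hangs at x over 580, y 160 to 575, z 220 to 560. Keep the arm clear of them
- slide_box_center (a point): low open box of microscope slides, 58 x 82 x 38 mm, standing among the cartons; it is not to be moved. This point is its centre, half-way up

How it is judged:
On the way:
1. one carton has slid down the lane and rests within 7 mm of the stop, the keeper sprung back (((x of carton_a_center in the frame of lane between 0.032 and 0.0445 m and y of carton_a_center in the frame of lane between -0.008 and 0.008 m and z of carton_a_center in the frame of lane between 0.032 and 0.043 m and angle between the z axis of carton_a_center and the z axis of lane, either way round below 0.08 rad and angle between the y axis of carton_a_center and the x axis of lane, either way round below 0.12 rad and linear speed of carton_a below 0.01 m/s) or (x of carton_b_center in the frame of lane between 0.032 and 0.0445 m and y of carton_b_center in the frame of lane between -0.008 and 0.008 m and z of carton_b_center in the frame of lane between 0.032 and 0.043 m and angle between the z axis of carton_b_center and the z axis of lane, either way round below 0.08 rad and angle between the y axis of carton_b_center and the x axis of lane, either way round below 0.12 rad and linear speed of carton_b below 0.01 m/s)) and value of joint keeper below 0.08 rad), for 0.2 s.
At the end, for the whole second after the job is handed in: both cartons stand upright and at rest on the running surface between the rails, against the stop and one another (the two centres no more than 119.5 mm up the lane from the stop: 7 mm of slack in all), square to the lane within 0.12 rad, and the keeper is back at rest (under 0.08 rad) behind them (x of carton_a_center in the frame of lane between 0.032 and 0.1195 m and y of carton_a_center in the frame of lane between -0.008 and 0.008 m and z of carton_a_center in the frame of lane between 0.032 and 0.043 m and angle between the z axis of each of carton_a_center, carton_b_center and the z axis of lane, either way round below 0.08 rad and angle between the y axis of each of carton_a_center, carton_b_center and the x axis of lane, either way round below 0.12 rad and x of carton_b_center in the frame of lane between 0.032 and 0.1195 m and y of carton_b_center in the frame of lane between -0.008 and 0.008 m and z of carton_b_center in the frame of lane between 0.032 and 0.043 m and linear speed of each of carton_a, carton_b below 0.01 m/s and value of joint keeper below 0.08 rad); the robot touches nothing.
It fails at once if a carton is pressed against the stop with more than 60 N (contact force between any of carton_a, carton_b and stop above 60 N).
It fails at once if the slide box is moved more than 20 mm (distance of slide_box_center from where it was at the start of the episode above 0.02 m).
It also fails if it takes over 72 s, if anything falls off the work surface, if the arm or the gripper's body presses on something with over 40 N, if the wrist force passes 120 N, or if a joint passes its speed limit or range.

## Working session

There is one attempt and no reset: what is moved stays moved. The work goes in short steps, Python scripts to look and compute and a tool call to move; the robot and the scene stay as the last step left them, time stands still between calls to the robot, and variables do not carry over. Pictures are saved under pics/ and viewed, at most 10 in all, crops included, and the job is handed in when it is done.

Besides the shell and the picture viewer there is one more tool, called as name([rows], argument=value, ...), one row to a line, values as JSON. move_arm: Moves the arm, as the interface text tells. Its arguments: {"type":"object","properties":{"targets":{"type":"array"},"grip":{"type":"number"},"grip_force":{"type":"number"}},"required":["targets"]}

```bash
mkdir -p pics; python3 - <<'E'
from rig import *
import cv2,numpy as np
s=state();print({k:np.round(v,3).tolist() for k,v in s.items()})
ims=[]
for n in("scene","top"):
    im=read_camera(n);cv2.imwrite(f"pics/{n}0.png",im[:,:,::-1]);c=get_calibration(n);print(n,c)
E
```

```text
{'time_s': 0.0, 'joint_pos': [-1.236, 0.69, -0.194, 1.566, 0.157, 0.902, -0.215], 'dq': [0.001, -0.002, -0.002, -0.001, -0.001, 0.001, 0.0], 'tau': [-0.0, -53.961, -1.267, -15.855, 0.009, 0.009, 0.0], 'eef_pos': [0.185, 0.596, 0.214], 'ee_rot': [-0.47, -3.106, 0.003], 'force': [-0.185, -0.193, -0.438], 'moment': [0.053, 0.042, -0.01], 'grip_force': 0.0, 'opening': 1.001}
scene {'vfov': 48.68885401108367, 'cx': 282.39132145213864, 'cy': 203.8297371894863, 'dist_coeffs': array([-0.15692984,  0.        ,  0.        ,  0.        ,  0.        ]), 'pose': array([[ 0.41834045, -0.55671979,  0.71767287, -0.26218992],
       [-0.9082831 , -0.25326623,  0.33298353, -0.52848696],
       [-0.00361622, -0.79115061, -0.61161068,  0.87660764],
       [ 0.        ,  0.        ,  0.        ,  1.        ]])}
top {'vfov': 52.79391157158384, 'cx': 277.7355271574585, 'cy': 206.2203183901113, 'dist_coeffs': array([-0.09968021,  0.        ,  0.        ,  0.        ,  0.        ]), 'pose': array([[ 0.01398085, -0.99219842,  0.12388232,  0.36217228],
       [-0.99987181, -0.01483961, -0.00601196, -0.15258451],
       [ 0.00780342, -0.12378239, -0.9922787 ,  1.11410916],
       [ 0.        ,  0.        ,  0.        ,  1.        ]])}
```

View pics/scene0.png

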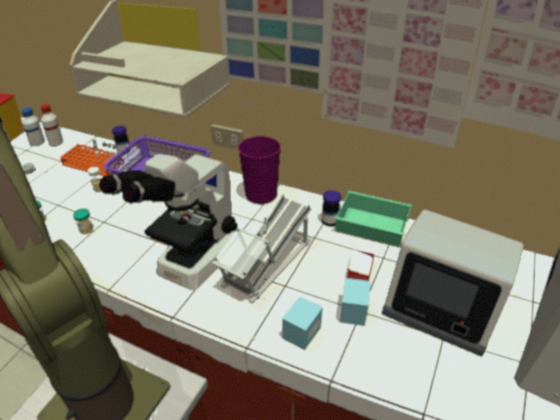

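View pics/top0.png

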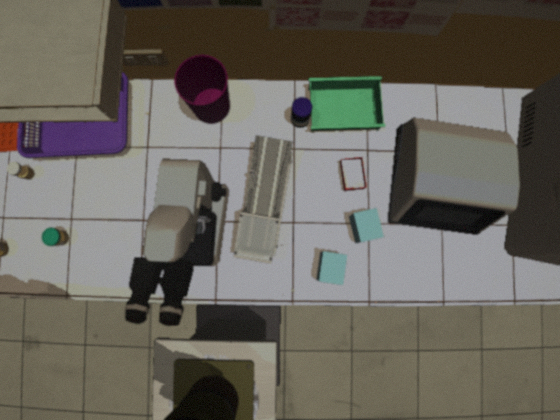

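The scene view shows the rack right of the microscope, with the cartons at about (302,322) and (356,300) and the slide box behind the second one. In the top view the cartons are at about (332,267) and (367,225), the slide box is at (353,173), and the lane runs from (253,258) at the low end to (272,138).

```bash
cat > h.py <<'E'
import cv2,numpy as np
from scipy.spatial.transform import Rotation as R
def K(c):
    f=210/np.tan(np.radians(c['vfov'])/2);return np.array([[f,0,c['cx']],[0,f,c['cy']],[0,0,1]])
def rays(c,uv):
    p=cv2.undistortPoints(np.array(uv,float).reshape(-1,1,2),K(c),c['dist_coeffs']).reshape(-1,2)
    return c['pose'][:3,3],np.c_[p,np.ones(len(p))]@c['pose'][:3,:3].T
def plane(c,uv,z):
    o,d=rays(c,uv);return o+d*((z-o[2])/d[:,2])[:,None]
def proj(c,P):
    T=np.linalg.inv(c['pose']);r=cv2.Rodrigues(T[:3,:3])[0]
    return cv2.projectPoints(np.array(P,float).reshape(-1,1,3),r,T[:3,3],K(c),c['dist_coeffs'])[0].reshape(-1,2)
def tri(c1,u1,c2,u2):
    o1,d1=rays(c1,u1);o2,d2=rays(c2,u2);out=[]
    for a,b in zip(d1,d2):
        s=np.linalg.lstsq(np.c_[a,-b],o2-o1,rcond=None)[0]
        p,q=o1+a*s[0],o2+b*s[1];out.append(np.r_[(p+q)/2,np.linalg.norm(p-q)])
    return np.array(out)
E
python3 - <<'E'
from rig import *
from h import *
im=cv2.imread('pics/top0.png');c=get_calibration('top')
hsv=cv2.cvtColor(im,cv2.COLOR_BGR2HSV)
m=cv2.inRange(hsv,(80,50,60),(105,255,255))
for k in cv2.findContours(m,cv2.RETR_EXTERNAL,cv2.CHAIN_APPROX_NONE)[0]:
    if cv2.contourArea(k)<200: continue
    print(cv2.contourArea(k),cv2.minAreaRect(k)); P=plane(c,k.reshape(-1,2),.075)[:,:2].astype(np.float32)
    print(' top plane rect',cv2.minAreaRect(P*1000))
a=cv2.resize(im[125:270,225:395],None,fx=3.5,fy=3.5,interpolation=cv2.INTER_CUBIC)
cv2.imwrite('pics/topc.png',a)
s=cv2.imread('pics/scene0.png')
a=cv2.resize(s[185:350,205:385],None,fx=3.5,fy=3.5,interpolation=cv2.INTER_CUBIC)
cv2.imwrite('pics/scenec.png',a)
E
```

```text
680.0 ((331.9585266113281, 267.5611572265625), (24.912860870361328, 29.80291748046875), 7.594643592834473)
 top plane rect ((342.9920654296875, -293.4267272949219), (61.00429916381836, 72.17244720458984), 82.43383026123047)
648.5 ((367.4117736816406, 224.64706420898438), (29.10427474975586, 24.25356101989746), 75.96376037597656)
 top plane rect ((449.21929931640625, -381.7677917480469), (71.7347183227539, 61.042694091796875), 13.787372589111328)
```

View pics/topc.png

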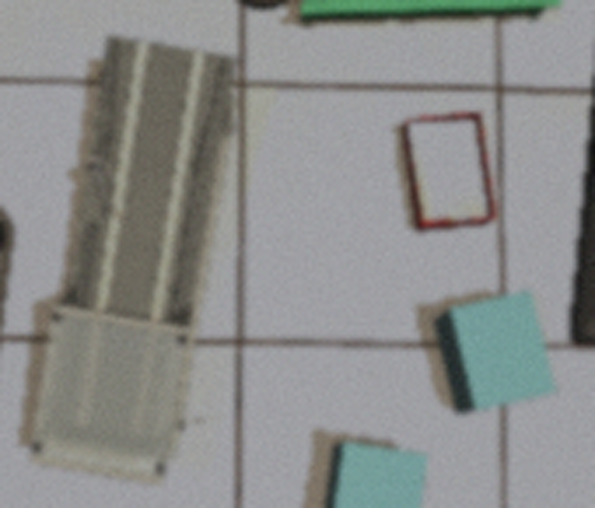

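View pics/scenec.png

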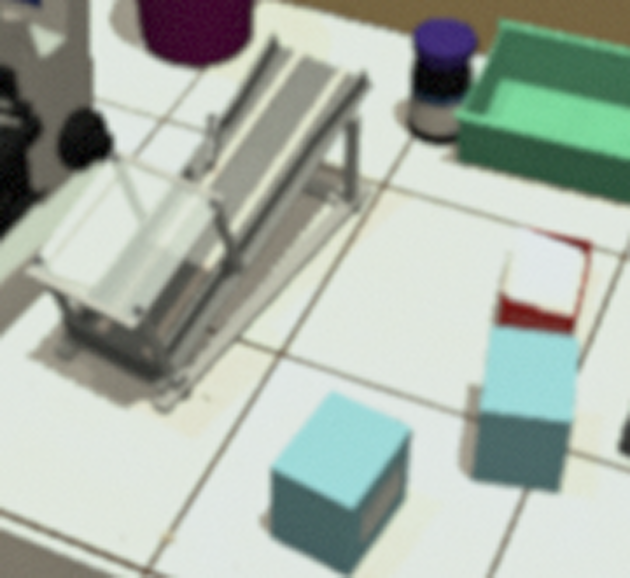

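The crops resolve the cartons' tops. The hood's uphill corners are at about (50,308) and (193,327) in the top crop, and (115,158) and (218,205) in the scene crop. The lane's high-end corners are at (108,37)/(237,55) in the top crop and (275,40)/(368,75) in the scene crop.

```bash
cat >> h.py <<'E'
def laneR(psi):
    x=np.array([np.cos(.31416)*np.cos(psi),np.cos(.31416)*np.sin(psi),np.sin(.31416)]);y=np.array([-np.sin(psi),np.cos(psi),0])
    return np.c_[x,y,np.cross(x,y)]
E
python3 - <<'E'
from rig import *
from h import *
from scipy.optimize import least_squares
ct,cs=get_calibration('top'),get_calibration('scene')
T=np.array([[108,37],[237,55],[50,308],[193,327],[35,455],[161,472]])/3.5+[225,125]
S=np.array([[275,40],[368,75],[115,158],[218,205],[38,262],[140,320]])/3.5+[205,185]
print(np.round(tri(ct,T,cs,S),4))
L=np.array([[282,41,14],[282,-41,14],[105,46,87],[105,-46,87],[-6,46,87],[-6,-46,87]])/1000
def f(p):
    W=L@laneR(p[3]).T+p[:3]
    return np.r_[(proj(ct,W)-T).ravel(),(proj(cs,W)-S).ravel()]
r=least_squares(f,[.4,-.15,.05,0],loss='soft_l1');print(r.x,np.round(r.fun.reshape(-1,2),1))
W=np.array([[.228,0,0],[.228,0,.0375]])@laneR(r.x[3]).T+r.x[:3];print(W)
E
```

```text
[[ 0.6592 -0.1037  0.1177  0.0016]
 [ 0.645  -0.1907  0.1219  0.0043]
 [ 0.4673 -0.0696  0.1352  0.0007]
 [ 0.4536 -0.1611  0.138   0.0078]
 [ 0.3708 -0.0615  0.1167  0.0034]
 [ 0.3602 -0.1451  0.1084  0.0012]]
[ 0.39269347 -0.10581541  0.01933589 -0.1531304 ] [[ 1.  -0.6]
 [-2.5 -0.2]
 [ 1.  -2. ]
 [-0.9 -0.8]
 [-1.3  1. ]
 [ 0.7  2.7]
 [ 0.4 -0.5]
 [-0.3 -0.4]
 [ 1.5 -0.7]
 [ 3.  -0. ]
 [-3.   5.2]
 [-1.   4.6]]
[[ 0.60699692 -0.13889072  0.08979193]
 [ 0.59554436 -0.13712315  0.12545654]]
```

```bash
cat >> h.py <<'E'
def toolR(psi,pitch=0):
    # tool y = across-left, tool z down (square to slope 'pitch'), tool x = -(uphill)
    x=np.array([np.cos(pitch)*np.cos(psi),np.cos(pitch)*np.sin(psi),np.sin(pitch)]);y=np.array([-np.sin(psi),np.cos(psi),0])
    return np.c_[-x,y,-np.cross(x,y)]
def rel(s,p,Rt,base=None):
    R0=R.from_rotvec(s['ee_rot']).as_matrix()if base is None else base[1]; p0=np.array(s['eef_pos']) if base is None else base[0]
    return np.round(R0.T@(np.array(p)-p0),4),np.round(np.degrees(R.from_matrix(R0.T@Rt).as_rotvec()),2)
E
python3 - <<'E'
from rig import *
from h import *
s=state();print(R.from_rotvec(s['ee_rot']).as_matrix().round(3))
c=get_calibration('wrist');Rt=R.from_rotvec(s['ee_rot']).as_matrix()
print('cam in tool',(Rt.T@(c['pose'][:3,3]-s['eef_pos'])).round(3),(Rt.T@c['pose'][:3,:3]).round(2),c['vfov'])
for p in([.185,.597,.50],[.45,.12,.50],[.40,-.28,.40]):print(rel(s,p,toolR(-.133)))
E
```

```text
[[-0.955  0.296 -0.   ]
 [ 0.296  0.955 -0.002]
 [-0.    -0.002 -1.   ]]
cam in tool [ 0.069 -0.    -0.16 ] [[ 0.   -0.96 -0.27]
 [ 1.    0.    0.  ]
 [-0.   -0.27  0.96]] 58.30164113995944
(array([ 2.000e-04,  1.000e-04, -2.864e-01]), array([-0.1 , -0.  , -9.61]))
(array([-0.3942, -0.3769, -0.2857]), array([-0.1 , -0.  , -9.61]))
(array([-0.4649, -0.7736, -0.185 ]), array([-0.1 , -0.  , -9.61]))
```

move_arm([
  {"linear":[0,0,-0.286],"twist":[0,0,-9.6]},
  {"linear":[0,0,-0.286],"twist":[0,0,-9.6]},
  {"linear":[0,0,-0.286],"twist":[0,0,-9.6]},
  {"linear":[0,0,-0.286],"twist":[0,0,-9.6]},
  {"linear":[0,0,-0.286],"twist":[0,0,-9.6]},
  {"linear":[0,0,-0.286],"twist":[0,0,-9.6]},
  {"linear":[-0.394,-0.377,-0.286],"twist":[0,0,-9.6]},
  {"linear":[-0.394,-0.377,-0.286],"twist":[0,0,-9.6]},
  {"linear":[-0.394,-0.377,-0.286],"twist":[0,0,-9.6]},
  {"linear":[-0.394,-0.377,-0.286],"twist":[0,0,-9.6]},
  {"linear":[-0.394,-0.377,-0.286],"twist":[0,0,-9.6]},
  {"linear":[-0.394,-0.377,-0.286],"twist":[0,0,-9.6]},
  {"linear":[-0.394,-0.377,-0.286],"twist":[0,0,-9.6]},
  {"linear":[-0.394,-0.377,-0.286],"twist":[0,0,-9.6]},
  {"linear":[-0.394,-0.377,-0.286],"twist":[0,0,-9.6]},
  {"linear":[-0.394,-0.377,-0.286],"twist":[0,0,-9.6]},
  {"linear":[-0.394,-0.377,-0.286],"twist":[0,0,-9.6]},
  {"linear":[-0.394,-0.377,-0.286],"twist":[0,0,-9.6]},
  {"linear":[-0.394,-0.377,-0.286],"twist":[0,0,-9.6]},
], grip=0.085)

```text
time_s: 2.0
eef_pos: [0.4498, 0.1193, 0.4999]
ee_rot: [-0.213, -3.133, 0.0]
force: [0.2, 1.2, -0.5]
opening: 0.995
grip_force: 0.0
```

move_arm([
  {"linear":[-0.085,-0.251,0.1],"twist":[0,0,0]},
  {"linear":[-0.085,-0.251,0.1],"twist":[0,0,0]},
  {"linear":[-0.085,-0.251,0.1],"twist":[0,0,0]},
  {"linear":[-0.085,-0.251,0.1],"twist":[0,0,0]},
  {"linear":[-0.085,-0.251,0.1],"twist":[0,0,0]},
  {"linear":[-0.085,-0.251,0.1],"twist":[0,0,0]},
  {"linear":[-0.085,-0.251,0.1],"twist":[0,0,0]},
  {"linear":[-0.085,-0.251,0.1],"twist":[0,0,0]},
  {"linear":[-0.085,-0.251,0.1],"twist":[0,0,0]},
])

```text
time_s: 2.9
eef_pos: [0.5012, -0.1373, 0.4007]
ee_rot: [0.203, 3.135, 0.002]
force: [-0.5, -0.4, 0.4]
opening: 0.996
grip_force: 0.0
```

```bash
python3 - <<'E'
from rig import *
from h import *
import pickle
c=get_calibration('wrist');im=read_camera('wrist')[:,:,::-1].copy();s=state();pickle.dump((c,s),open('w1.pkl','wb'))
cv2.imwrite('pics/w1.png',im);print(s['eef_pos'])
E
```

```text
[ 0.50118992 -0.1374183   0.40082062]
```

View pics/w1.png

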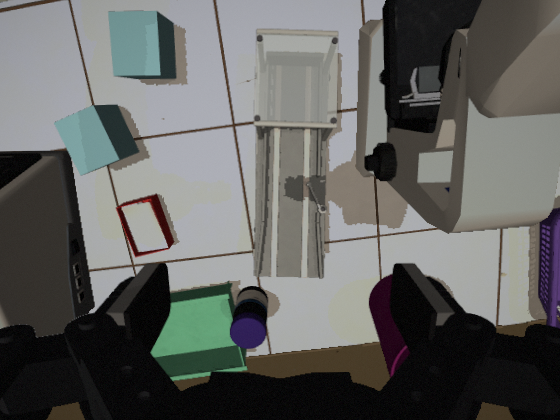

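The wrist view (robot side up) shows the lane clearly: hood corners near (257,32), (339,32), (254,125) and (339,125), lane end at (255,276) to (324,277), keeper tip near (309,182). The cartons are at the upper left and the slide box is at (145,225).

```bash
python3 - <<'E'
import cv2
im=cv2.imread('pics/w1.png')
a=cv2.resize(im[20:290,230:360],None,fx=2.2*1.0,fy=2.2,interpolation=cv2.INTER_CUBIC)
b=cv2.rotate(a,cv2.ROTATE_90_CLOCKWISE);cv2.imwrite('pics/w1c.png',b);print(b.shape)
E
```

```text
(286, 594, 3)
```

View pics/w1c.png

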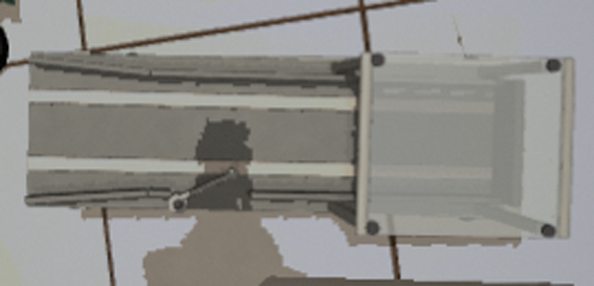

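The crop adds landmarks: runner ends at (28,97) and (28,163), keeper pin at (178,205) and tip at (233,173). The stop's inner face shows through the hood at columns 495 (foot) to 523 (top).

```bash
python3 - <<'E'
from rig import *
from h import *
import pickle
from scipy.optimize import least_squares
ct,cs=get_calibration('top'),get_calibration('scene');cw,s=pickle.load(open('w1.pkl','rb'))
T=np.array([[108,37],[237,55],[50,308],[193,327]])/3.5+[225,125]
S=np.array([[275,40],[368,75],[115,158],[218,205]])/3.5+[205,185]
L=np.array([[282,41,14],[282,-41,14],[105,46,87],[105,-46,87]])/1000
b=np.array([[28,130],[360,52],[358,235],[577,58],[572,237],[178,205],[233,173],[495,144],[523,144]],float)
Wp=np.c_[230+b[:,1]/2.2,20+(593-b[:,0])/2.2]
LW=np.array([[282,0,0],[105,-46,87],[105,46,87],[-6,-46,87],[-6,46,87],[192,38,14],[160,22,14],[0,0,0],[0,0,31]])/1000
def f(p,sep=False):
    g=lambda X:X@laneR(p[3]).T+p[:3]
    a=[proj(ct,g(L))-T,proj(cs,g(L))-S,proj(cw,g(LW))-Wp]
    return a if sep else np.r_[a[0].ravel(),a[1].ravel(),a[2].ravel()]
r=least_squares(f,[.4,-.15,.05,0],loss='soft_l1');print(r.x)
for a in f(r.x,1):print(a.round(1).tolist())
g=lambda p,X:np.array(X)@laneR(p[3]).T+p[:3]
fw=lambda p:(proj(cw,g(p,LW))-Wp).ravel()
r2=least_squares(fw,r.x,loss='soft_l1');print('wrist only',r2.x,fw(r2.x).reshape(-1,2).round(1).tolist())
# cartons from wrist
im=cv2.imread('pics/w1.png');hsv=cv2.cvtColor(im,cv2.COLOR_BGR2HSV)
m=cv2.inRange(hsv,(80,40,120),(105,255,255))
for k in cv2.findContours(m,cv2.RETR_EXTERNAL,cv2.CHAIN_APPROX_NONE)[0]:
    if cv2.contourArea(k)<800: continue
    P=plane(cw,k.reshape(-1,2),.075)[:,:2].astype(np.float32)*1000
    print(cv2.boundingRect(k),cv2.minAreaRect(P))
E
```

```text
[ 0.38947698 -0.10278681  0.02396773 -0.15623764]
[[-0.0, 0.1], [-3.4, 0.6], [-0.4, -0.9], [-2.1, 0.4]]
[[-0.8, -1.4], [-1.6, -1.2], [-0.3, -1.7], [1.2, -0.9]]
[[-0.5, -1.0], [-0.1, -1.5], [0.1, 0.0], [0.3, 0.3], [0.5, 0.7], [-2.9, -1.0], [-0.2, -1.1], [-1.7, 0.8], [-0.6, 3.6]]
wrist only [ 0.38947821 -0.10281046  0.0278486  -0.15216073] [[0.4, 0.3], [-0.1, -1.1], [0.9, 0.1], [-0.1, -0.2], [0.9, -0.1], [-2.0, -0.2], [0.5, -0.5], [-1.6, 0.6], [-0.5, 3.2]]
(54, 106, 65, 69) ((449.0915222167969, -383.12310791015625), (74.47984313964844, 59.014373779296875), 13.805160522460938)
(108, 11, 52, 65) ((341.9404602050781, -294.3397521972656), (59.08660888671875, 73.88497924804688), 82.05780029296875)
```

```bash
python3 - <<'E'
from rig import *
from h import *
s=state()
for z in(.16,.047):print(rel(s,[.354,-.296,z],toolR(-.138)))
E
```

```text
(array([ 0.1257, -0.1765,  0.2405]), array([0.07, 0.05, 0.51]))
(array([ 0.1258, -0.1767,  0.3535]), array([0.07, 0.05, 0.51]))
```

move_arm([
  {"linear":[0.126,-0.177,0.24],"twist":[0,0,0.5]},
  {"linear":[0.126,-0.177,0.24],"twist":[0,0,0.5]},
  {"linear":[0.126,-0.177,0.24],"twist":[0,0,0.5]},
  {"linear":[0.126,-0.177,0.24],"twist":[0,0,0.5]},
  {"linear":[0.126,-0.177,0.24],"twist":[0,0,0.5]},
  {"linear":[0.126,-0.177,0.24],"twist":[0,0,0.5]},
  {"linear":[0.126,-0.177,0.24],"twist":[0,0,0.5]},
  {"linear":[0.126,-0.177,0.24],"twist":[0,0,0.5]},
  {"linear":[0.126,-0.177,0.26],"twist":[0,0,0.5]},
  {"linear":[0.126,-0.177,0.28],"twist":[0,0,0.5]},
  {"linear":[0.126,-0.177,0.3],"twist":[0,0,0.5]},
  {"linear":[0.126,-0.177,0.32],"twist":[0,0,0.5]},
  {"linear":[0.126,-0.177,0.34],"twist":[0,0,0.5]},
  {"linear":[0.126,-0.177,0.353],"twist":[0,0,0.5]},
  {"linear":[0.126,-0.177,0.353],"twist":[0,0,0.5]},
  {"linear":[0.126,-0.177,0.353],"twist":[0,0,0.5]},
])

```text
time_s: 4.55
eef_pos: [0.3544, -0.2979, 0.0483]
ee_rot: [0.219, 3.132, -0.0]
force: [-0.5, -0.2, -0.2]
opening: 0.993
grip_force: 0.0
```

move_arm([
  {"linear":[0,0,0],"twist":[0,0,0]},
  {"linear":[0,0,0],"twist":[0,0,0]},
  {"linear":[0,0,0],"twist":[0,0,0]},
  {"linear":[0,0,0],"twist":[0,0,0]},
  {"linear":[0,0,0],"twist":[0,0,0]},
  {"linear":[0,0,0],"twist":[0,0,0]},
  {"linear":[0,0,0],"twist":[0,0,0]},
  {"linear":[0,0,0],"twist":[0,0,0]},
  {"linear":[0,0,-0.01],"twist":[0,0,0]},
  {"linear":[0,0,-0.02],"twist":[0,0,0]},
  {"linear":[0,0,-0.02],"twist":[0,0,0]},
], grip=0.05, grip_force=35)

```text
time_s: 5.65
eef_pos: [0.3529, -0.2993, 0.0689]
ee_rot: [0.223, 3.131, -0.002]
force: [0.6, -1.1, -1.6]
opening: 0.687
grip_force: 38.8
```

```bash
cat >> h.py <<'E'
LO=np.array([.3895,-.1028,.026]);PSI=-.153
def lw(x,y,z): return LO+laneR(PSI)@np.array([x,y,z])/1000
def tolane(p): return laneR(PSI).T@(np.array(p)-LO)*1000
E
python3 - <<'E'
from rig import *
from h import *
s=state()
print(rel(s,[.353,-.299,.25],toolR(-.138)));print(rel(s,[.5,-.2,.28],toolR(-.15,.31416)))
for z in(120,70,48):print(lw(240,0,z),rel(s,lw(240,0,z),toolR(PSI,.31416)))
E
```

```text
(array([-0.0005,  0.    , -0.1811]), array([-0.08,  0.13, -0.25]))
(array([-0.132 ,  0.1189, -0.211 ]), array([-1.000e-02, -1.787e+01,  4.500e-01]))
[ 0.57843818 -0.13193524  0.214291  ] (array([-0.1998,  0.1974, -0.1452]), array([  0.02, -17.87,   0.62]))
[ 0.59370857 -0.13429001  0.16673819] (array([-0.2152,  0.1973, -0.0976]), array([  0.02, -17.87,   0.62]))
[ 0.60042755 -0.13532611  0.14581495] (array([-0.2219,  0.1973, -0.0767]), array([  0.02, -17.87,   0.62]))
```

move_arm([
  {"linear":[0,0,-0.05],"twist":[0,0,0]},
  {"linear":[0,0,-0.1],"twist":[0,0,0]},
  {"linear":[0,0,-0.14],"twist":[0,-2,0]},
  {"linear":[-0.02,0.02,-0.18],"twist":[0,-5,0.1]},
  {"linear":[-0.05,0.05,-0.2],"twist":[0,-9,0.3]},
  {"linear":[-0.08,0.08,-0.2],"twist":[0,-13,0.4]},
  {"linear":[-0.11,0.11,-0.2],"twist":[0,-17,0.5]},
  {"linear":[-0.14,0.14,-0.2],"twist":[0,-17.9,0.6]},
  {"linear":[-0.17,0.165,-0.19],"twist":[0,-17.9,0.6]},
  {"linear":[-0.19,0.185,-0.17],"twist":[0,-17.9,0.6]},
  {"linear":[-0.2,0.197,-0.15],"twist":[0,-17.9,0.6]},
  {"linear":[-0.2,0.197,-0.145],"twist":[0,-17.9,0.6]},
  {"linear":[-0.2,0.197,-0.145],"twist":[0,-17.9,0.6]},
  {"linear":[-0.2,0.197,-0.145],"twist":[0,-17.9,0.6]},
])

```text
time_s: 7.05
eef_pos: [0.5771, -0.1335, 0.2129]
ee_rot: [0.219, 2.822, -0.033]
force: [0.3, 0.0, -2.1]
opening: 0.684
grip_force: 40.0
```

```bash
python3 - <<'E'
from rig import *
from h import *
import pickle
c=get_calibration('wrist');im=read_camera('wrist')[:,:,::-1].copy();s=state();pickle.dump((c,s),open('w2.pkl','wb'))
cv2.imwrite('pics/w2.png',im);print(tolane(s['eef_pos']).round(1),s['joint_pos'],s['force'],s['grip_force'])
ks=np.array([[105,-46,87],[105,46,87],[-6,-46,87],[-6,46,87],[192,38,14],[160,22,14],[0,0,0]])
print(proj(c,[lw(*k) for k in ks]).round(1).tolist())
print(rel(s,lw(240,0,48),toolR(PSI,.31416)))
E
```

```text
[239.1  -1.8 119.3] [ 0.10254581  0.53870183  0.07202765  2.00640308 -0.13857119  0.28678472
  1.70115315] [-0.41740759  0.15405571 -1.58696993] 39.99523043632507
[[183.1, -41.7], [382.5, -41.8], [176.6, -304.1], [388.6, -303.7], [336.2, 134.0], [314.3, 86.3], [281.6, -169.3]]
(array([-0.001 ,  0.0017,  0.0713]), array([ 0.03, -0.05, -0.12]))
```

View pics/w2.png

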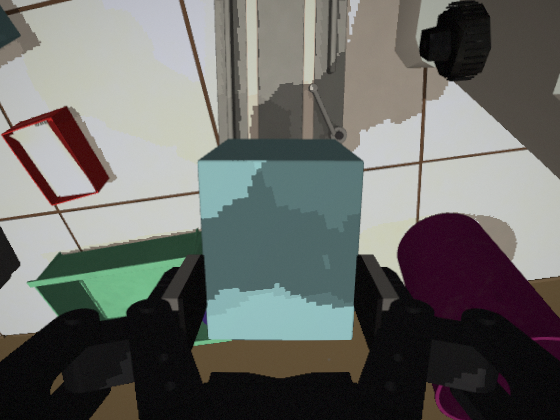

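The held carton sits square over the lane. The keeper tip is seen at (313,88) against a predicted (314,86), and the runner midline is at about u=281, so the lane fit holds.

move_arm([
  {"linear":[-0.001,0.0017,0.015],"twist":[0,0,0]},
  {"linear":[-0.001,0.0017,0.03],"twist":[0,0,0]},
  {"linear":[-0.001,0.0017,0.045],"twist":[0,0,0]},
  {"linear":[-0.001,0.0017,0.055],"twist":[0,0,0]},
  {"linear":[-0.001,0.0017,0.062],"twist":[0,0,0]},
  {"linear":[-0.001,0.0017,0.066],"twist":[0,0,0]},
  {"linear":[-0.001,0.0017,0.068],"twist":[0,0,0]},
  {"linear":[-0.001,0.0017,0.068],"twist":[0,0,0]},
  {"linear":[-0.001,0.0017,0.068],"twist":[0,0,0]},
])

```text
time_s: 8.0
eef_pos: [0.5994, -0.1345, 0.1478]
ee_rot: [0.217, 2.822, -0.033]
force: [-1.4, -4.5, -2.6]
opening: 0.686
grip_force: 40.7
```

move_arm([
  {"linear":[0,0,0.001],"twist":[0,0,0]},
  {"linear":[0,0,0.002],"twist":[0,0,0]},
  {"linear":[0,0,0.003],"twist":[0,0,0]},
  {"linear":[0,0,0.003],"twist":[0,0,0]},
])

```text
time_s: 8.4
eef_pos: [0.6001, -0.1345, 0.1459]
ee_rot: [0.217, 2.822, -0.033]
force: [-5.7, -3.0, 4.3]
opening: 0.686
grip_force: 41.6
```

move_arm([
  {"linear":[0,0,-0.001],"twist":[0,0,0]},
  {"linear":[0,-0.002,-0.002],"twist":[0,0,0]},
  {"linear":[0,-0.002,-0.002],"twist":[0,0,0]},
  {"linear":[0,-0.002,-0.002],"twist":[0,0,0]},
])

```text
time_s: 8.8
eef_pos: [0.6003, -0.1348, 0.1472]
ee_rot: [0.215, 2.821, -0.031]
force: [-0.4, -1.2, -2.0]
opening: 0.678
grip_force: 40.9
```

move_arm([
  {"linear":[0.008,0,0],"twist":[0,0,0]},
  {"linear":[0.016,0,0],"twist":[0,0,0]},
  {"linear":[0.024,0,0],"twist":[0,0,0]},
  {"linear":[0.032,0,0],"twist":[0,0,0]},
  {"linear":[0.038,0,0],"twist":[0,0,0]},
  {"linear":[0.038,0,0],"twist":[0,0,0]},
  {"linear":[0.038,0,0],"twist":[0,0,0]},
])

```text
time_s: 9.5
eef_pos: [0.5635, -0.1301, 0.1351]
ee_rot: [0.216, 2.823, -0.032]
force: [0.5, -4.2, -1.3]
opening: 0.683
grip_force: 40.6
```

```bash
python3 - <<'E'
from rig import *
from h import *
s=state();print(tolane(s['eef_pos']).round(1),(laneR(PSI).T@s['force']).round(1),s['moment'],s['grip_force'],s['opening'])
print(rel(s,s['eef_pos'],toolR(PSI,.31416))[1])
E
```

```text
[201.2  -0.5  49.3] [ 0.7 -4.1 -1.6] [-1.16481392  0.41358977 -0.21187779] 40.56233882904053 0.6827563461012766
[ 0.09 -0.18 -0.  ]
```

move_arm([
  {"linear":[0.008,0,0],"twist":[0,0,0]},
  {"linear":[0.016,0,0],"twist":[0,0,0]},
  {"linear":[0.024,0,0],"twist":[0,0,0]},
  {"linear":[0.032,0,0],"twist":[0,0,0]},
  {"linear":[0.04,0,0],"twist":[0,0,0]},
  {"linear":[0.048,0,0],"twist":[0,0,0]},
  {"linear":[0.056,0,0],"twist":[0,0,0]},
  {"linear":[0.063,0,0],"twist":[0,0,0]},
  {"linear":[0.07,0,0],"twist":[0,0,0]},
  {"linear":[0.078,0,0],"twist":[0,0,0]},
  {"linear":[0.078,0,0],"twist":[0,0,0]},
  {"linear":[0.078,0,0],"twist":[0,0,0]},
])

```text
time_s: 10.7
eef_pos: [0.5125, -0.1235, 0.1386]
ee_rot: [0.218, 2.858, -0.02]
force: [8.1, 0.4, 0.2]
opening: 0.685
grip_force: 40.4
```

```bash
python3 - <<'E'
from rig import *
from h import *
s=state();print(tolane(s['eef_pos']).round(1),(laneR(PSI).T@s['force']).round(1),s['moment'],s['grip_force'],s['opening'])
print(rel(s,s['eef_pos'],toolR(PSI,.31416))[1])
im=read_camera('wrist')[:,:,::-1].copy();cv2.imwrite('pics/w3.png',im)
E
```

```text
[153.4  -1.8  68.5] [ 7.6  1.6 -2.2] [-0.02609182 -1.62682468 -0.09035425] 40.428165793418884 0.6847433232889228
[ 0.43 -2.2  -0.03]
```

View pics/w3.png

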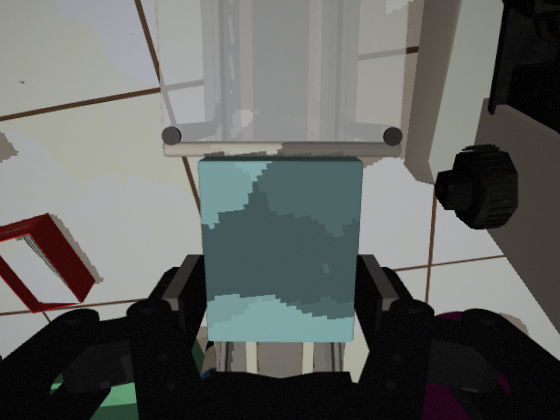

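The carton's head is at the hood's edge (row 158) and has lifted, and the TCP is 30 mm short. This looks like a reach limit with the tilted tool, so I'll back off uphill.

move_arm([
  {"linear":[-0.01,0,0],"twist":[0,0,0]},
  {"linear":[-0.02,0,0],"twist":[0,0,0]},
])

```text
time_s: 10.95
eef_pos: [0.526, -0.1255, 0.1418]
ee_rot: [0.219, 2.868, -0.016]
force: [0.8, 0.2, -2.4]
opening: 0.686
grip_force: 40.4
```

```bash
python3 - <<'E'
from rig import *
from h import *
s=state();print(tolane(s['eef_pos']).round(1),(laneR(PSI).T@s['force']).round(1),s['grip_force'],s['opening'],np.round(s['joint_pos'],2))
print(rel(s,s['eef_pos'],toolR(PSI,.31416))[1], rel(s,lw(195,-1.2,49),toolR(PSI,.31416)))
E
```

```text
[167.3  -1.6  67.3] [-0.1  0.4 -2.5] 40.44937312602997 0.6856612706617861 [ 0.05  0.63  0.16  2.17 -0.98  0.13  2.55]
[ 0.51 -2.79 -0.04] (array([-0.0285,  0.0003,  0.017 ]), array([ 0.51, -2.79, -0.04]))
```

move_arm([
  {"linear":[-0.01,0,0],"twist":[0,0,0]},
  {"linear":[-0.02,0,0],"twist":[0,0,0]},
  {"linear":[-0.03,0,0.002],"twist":[0.2,-1,0]},
  {"linear":[-0.033,0,0.005],"twist":[0.4,-2,0]},
  {"linear":[-0.033,0,0.01],"twist":[0.5,-2.8,0]},
  {"linear":[-0.033,0,0.014],"twist":[0.5,-2.8,0]},
  {"linear":[-0.033,0,0.014],"twist":[0.5,-2.8,0]},
  {"linear":[-0.033,0,0.014],"twist":[0.5,-2.8,0]},
])

```text
time_s: 11.75
eef_pos: [0.5624, -0.1345, 0.1388]
ee_rot: [0.221, 2.813, -0.042]
force: [-1.6, -3.9, 9.5]
opening: 0.684
grip_force: 44.9
```

```bash
python3 - <<'E'
from rig import *
from h import *
s=state();print(tolane(s['eef_pos']).round(1),(laneR(PSI).T@s['force']).round(1),s['grip_force'],s['opening'],np.round(s['joint_pos'],2))
print(rel(s,s['eef_pos'],toolR(PSI,.31416))[1], rel(s,lw(200,-1.2,49),toolR(PSI,.31416)))
E
```

```text
[201.9  -4.9  53. ] [ 2.  -4.1  9.4] 44.86051730811596 0.6843123695730601 [ 0.09  0.66  0.09  2.13 -0.96  0.07  2.53]
[-0.31  0.38 -0.16] (array([0.002 , 0.0038, 0.0039]), array([-0.31,  0.38, -0.16]))
```

move_arm([
  {"linear":[0,0.001,-0.01],"twist":[0,0,0]},
  {"linear":[0,0.002,-0.022],"twist":[0,0,0]},
  {"linear":[-0.01,0.0035,-0.022],"twist":[-0.3,0.4,-0.2]},
  {"linear":[-0.02,0.0035,-0.022],"twist":[-0.3,0.4,-0.2]},
  {"linear":[-0.03,0.0035,-0.022],"twist":[-0.3,0.4,-0.2]},
  {"linear":[-0.038,0.0035,-0.022],"twist":[-0.3,0.4,-0.2]},
  {"linear":[-0.038,0.0035,-0.022],"twist":[-0.3,0.4,-0.2]},
  {"linear":[-0.038,0.0035,-0.022],"twist":[-0.3,0.4,-0.2]},
])

```text
time_s: 12.55
eef_pos: [0.5902, -0.1325, 0.1692]
ee_rot: [0.211, 2.827, -0.029]
force: [-0.4, 0.2, -2.0]
opening: 0.686
grip_force: 44.0
```

```bash
python3 - <<'E'
from rig import *
from h import *
c=get_calibration('wrist');im=read_camera('wrist')[:,:,::-1].copy();cv2.imwrite('pics/w4.png',im)
s=state();print(tolane(s['eef_pos']).round(1),(laneR(PSI).T@s['force']).round(1),s['grip_force'],s['opening'],np.round(s['joint_pos'],2))
print(rel(s,lw(240,-1.2,49),toolR(PSI,.31416)))
a=cv2.imread('pics/w2.png');hs=[]
# compare carton silhouettes (top-face blue) in w2 and w4
for q in(a,im):
    h=cv2.cvtColor(q,cv2.COLOR_BGR2HSV);m=cv2.inRange(h,(80,40,50),(105,255,255));k=max(cv2.findContours(m,cv2.RETR_EXTERNAL,cv2.CHAIN_APPROX_NONE)[0],key=cv2.contourArea)
    print(cv2.boundingRect(k),cv2.minAreaRect(k))
print(proj(c,[lw(*k) for k in ([192,38,14],[160,22,14])]))
cv2.imwrite('pics/pair.png',np.hstack([a[:,130:430],im[:,130:430]]))
E
```

```text
[237.    1.1  73.6] [-0.7 -1.  -1.8] 43.9564362494275 0.6896708349600981 [-0.07  0.65  0.35  2.02 -0.89  0.29  2.44]
(array([-0.0032, -0.0024,  0.0246]), array([ 0.21, -0.38,  0.19]))
(198, 139, 166, 201) ((280.5, 239.0), (200.0, 165.0), 90.0)
(195, 127, 173, 215) ((278.29345703125, 232.28077697753906), (172.1842803955078, 212.5590362548828), 2.411029577255249)
[[342.41754578 143.63710836]
 [316.53719319  86.43049487]]
```

View pics/pair.png

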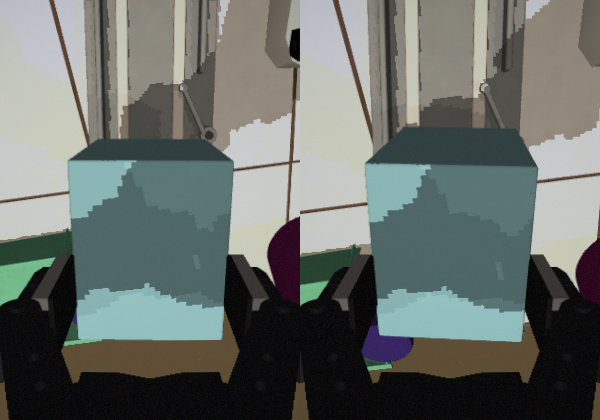

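Pair view: compared with before (left), the carton has pitched head-up a few degrees in the grip, and its head edge is now at row 165 instead of 160. It is still centred over the lane.

move_arm([
  {"linear":[-0.003,-0.0024,0.008],"twist":[0.2,-0.4,0.2]},
  {"linear":[-0.003,-0.0024,0.014],"twist":[0.2,-0.4,0.2]},
  {"linear":[-0.003,-0.0024,0.018],"twist":[0.2,-0.4,0.2]},
  {"linear":[-0.003,-0.0024,0.02],"twist":[0.2,-0.4,0.2]},
  {"linear":[-0.003,-0.0024,0.022],"twist":[0.2,-0.4,0.2]},
  {"linear":[-0.003,-0.0024,0.022],"twist":[0.2,-0.4,0.2]},
  {"linear":[-0.003,-0.0024,0.022],"twist":[0.2,-0.4,0.2]},
])

```text
time_s: 13.3
eef_pos: [0.5997, -0.138, 0.1497]
ee_rot: [0.217, 2.818, -0.038]
force: [-0.5, -4.4, -2.7]
opening: 0.682
grip_force: 43.6
```

```bash
python3 - <<'E'
from rig import *
from h import *
s=state();print(tolane(s['eef_pos']).round(1),(laneR(PSI).T@s['force']).round(1),s['moment'],s['grip_force'],s['opening'],np.round(s['joint_pos'],2))
print(rel(s,lw(240,-1.2,49),toolR(PSI,.31416)))
E
```

```text
[240.9  -2.7  51.7] [-0.6 -4.5 -2.7] [-1.1023431   0.67827418 -0.2260751 ] 43.645592336542904 0.6822749535383165 [-0.02  0.69  0.28  2.01 -0.91  0.23  2.46]
(array([0.0009, 0.0015, 0.0027]), array([-0.14,  0.11, -0.02]))
```

move_arm([
  {"linear":[0,-0.001,0.001],"twist":[0,0,0]},
  {"linear":[0,-0.001,0.002],"twist":[0,0,0]},
  {"linear":[0,-0.001,0.003],"twist":[0,0,0]},
  {"linear":[0,-0.001,0.003],"twist":[0,0,0]},
])

```text
time_s: 13.7
eef_pos: [0.6003, -0.1381, 0.1474]
ee_rot: [0.217, 2.818, -0.035]
force: [-4.4, -2.5, 4.7]
opening: 0.689
grip_force: 44.7
```

```bash
python3 - <<'E'
from rig import *
from h import *
s=state();print(tolane(s['eef_pos']).round(1),(laneR(PSI).T@s['force']).round(1),s['moment'],s['grip_force'],s['opening'])
E
```

```text
[240.8  -2.8  49.4] [-2.3 -3.2  5.8] [-0.89918925  0.96158232 -0.25462213] 44.71477861516178 0.6889990530201546
```

move_arm([
  {"linear":[0,0,0],"twist":[0,0,0]},
  {"linear":[0,0,0],"twist":[0,0,0]},
  {"linear":[0,0,0],"twist":[0,0,0]},
  {"linear":[0,0,0],"twist":[0,0,0]},
  {"linear":[0,0,0],"twist":[0,0,0]},
  {"linear":[0,0,0],"twist":[0,0,0]},
  {"linear":[0,0,-0.02],"twist":[0,0,0]},
  {"linear":[0,0,-0.05],"twist":[0,0,0]},
  {"linear":[0,0,-0.08],"twist":[0,0,0]},
  {"linear":[0,0,-0.1],"twist":[0,0,0]},
  {"linear":[0,0,-0.1],"twist":[0,0,0]},
  {"linear":[0,0,-0.1],"twist":[0,0,0]},
], grip=0.085)

```text
time_s: 14.9
eef_pos: [0.5702, -0.1326, 0.2419]
ee_rot: [0.215, 2.818, -0.034]
force: [0.1, 0.4, -0.1]
opening: 0.992
grip_force: 0.0
```

```bash
python3 - <<'E'
from rig import *
from h import *
c=get_calibration('wrist');im=read_camera('wrist')[:,:,::-1].copy();cv2.imwrite('pics/w5.png',im)
s=state();print(tolane(s['eef_pos']).round(1),(laneR(PSI).T@s['force']).round(1),s['opening'],np.round(s['joint_pos'],2))
h=cv2.cvtColor(im,cv2.COLOR_BGR2HSV);m=cv2.inRange(h,(80,40,50),(105,255,255));k=max(cv2.findContours(m,cv2.RETR_EXTERNAL,cv2.CHAIN_APPROX_NONE)[0],key=cv2.contourArea)
print(cv2.boundingRect(k),cv2.minAreaRect(k))
print([[x,proj(c,[lw(x,-30,75),lw(x,30,75)]).round(0).tolist()] for x in(170,190,210,250)])
cv2.imwrite('pics/w5v.png',im)
E
```

```text
[240.4  -1.8 148.2] [-0.2 -0.  -0.4] 0.996268367667533 [-0.2   0.54  0.55  2.01 -0.76  0.44  2.32]
(227, 102, 99, 121) ((277.4678955078125, 161.81167602539062), (118.36219024658203, 98.1533432006836), 88.45184326171875)
[[170, [[233.0, 97.0], [333.0, 97.0]]], [190, [[234.0, 131.0], [331.0, 131.0]]], [210, [[235.0, 163.0], [330.0, 163.0]]], [250, [[237.0, 224.0], [328.0, 224.0]]]]
```

View pics/w5v.png

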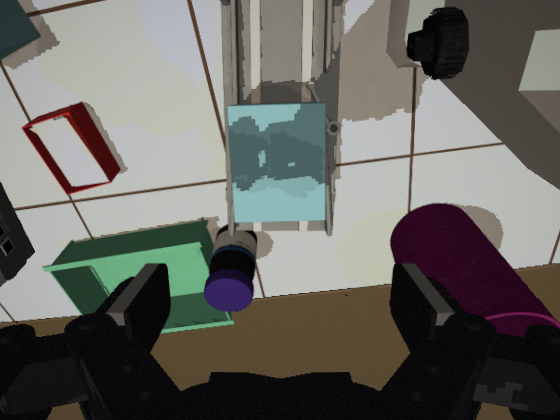

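The carton stands in the entry. Its head edge at row 102 puts the head at about x=173, resting on the leaf, and the tail row 222 gives about x=249. It lies toward the right rail. I've now used all ten views, so I'll work by numbers from here.

```bash
cat >> h.py <<'E'
def push(x,y=-.8,z=28):  # TCP (vertical, shut) for downhill tip corner at lane x,y,z
    return lw(x,y,z)+np.array([.011*np.cos(PSI),.011*np.sin(PSI),.019])
E
python3 - <<'E'
from rig import *
from h import *
s=state();Rv=toolR(PSI)
print(rel(s,push(280)+[0,0,.09],Rv),rel(s,push(280),Rv),push(280),push(150))
E
```

```text
(array([-0.0837,  0.001 ,  0.02  ]), array([1.000e-02, 1.805e+01, 5.000e-02])) (array([-0.0558,  0.001 ,  0.1056]), array([1.000e-02, 1.805e+01, 5.000e-02])) [ 0.65488314 -0.1445329   0.15815453] [ 0.53269011 -0.12569011  0.11798223]
```

move_arm([
  {"linear":[-0.03,0,0],"twist":[0,6,0]},
  {"linear":[-0.06,0.001,0.005],"twist":[0,12,0]},
  {"linear":[-0.084,0.001,0.02],"twist":[0,18,0]},
  {"linear":[-0.084,0.001,0.02],"twist":[0,18,0]},
  {"linear":[-0.084,0.001,0.02],"twist":[0,18,0]},
  {"linear":[-0.084,0.001,0.02],"twist":[0,18,0]},
  {"linear":[-0.075,0.001,0.048],"twist":[0,18,0]},
  {"linear":[-0.066,0.001,0.076],"twist":[0,18,0]},
  {"linear":[-0.056,0.001,0.105],"twist":[0,18,0]},
  {"linear":[-0.056,0.001,0.105],"twist":[0,18,0]},
  {"linear":[-0.056,0.001,0.105],"twist":[0,18,0]},
], grip=0.0)

```text
time_s: 16.05
eef_pos: [0.6541, -0.1454, 0.1606]
ee_rot: [0.242, 3.131, -0.0]
force: [0.8, 0.4, 0.2]
opening: 0.001
grip_force: 0.0
```

```bash
python3 - <<'E'
from rig import *
from h import *
s=state();Rv=toolR(PSI)
print(s['eef_pos'],s['force'],s['opening'],np.round(s['joint_pos'],2))
for x in (250,210,175,150):print(x,rel(s,push(x),Rv))
E
```

```text
[ 0.65408767 -0.14535344  0.1605999 ] [0.82578715 0.3945739  0.22390101] 0.0006047818736871406 [-0.17  0.9   0.66  1.5  -0.63  0.96  2.09]
250 (array([0.0279, 0.0009, 0.0117]), array([ 0.  ,  0.1 , -0.07]))
210 (array([0.066 , 0.0008, 0.024 ]), array([ 0.  ,  0.1 , -0.07]))
175 (array([0.0993, 0.0008, 0.0347]), array([ 0.  ,  0.1 , -0.07]))
150 (array([0.1231, 0.0008, 0.0424]), array([ 0.  ,  0.1 , -0.07]))
```

Push to x=205 first, slowly, and read the force.

move_arm([
  {"linear":[0.01,0.001,0.006],"twist":[0,0,0]},
  {"linear":[0.02,0.001,0.009],"twist":[0,0,0]},
  {"linear":[0.028,0.001,0.0117],"twist":[0,0,0]},
  {"linear":[0.034,0.001,0.0137],"twist":[0,0,0]},
  {"linear":[0.04,0.001,0.0156],"twist":[0,0,0]},
  {"linear":[0.046,0.001,0.0176],"twist":[0,0,0]},
  {"linear":[0.052,0.001,0.0195],"twist":[0,0,0]},
  {"linear":[0.058,0.001,0.0214],"twist":[0,0,0]},
  {"linear":[0.064,0.001,0.0234],"twist":[0,0,0]},
  {"linear":[0.07,0.001,0.0253],"twist":[0,0,0]},
])

```text
time_s: 17.05
eef_pos: [0.5853, -0.1334, 0.1338]
ee_rot: [0.24, 3.131, -0.001]
force: [1.5, -0.8, 1.5]
opening: -0.001
grip_force: 0.7
```

```bash
python3 - <<'E'
from rig import *
from h import *
s=state();Rv=toolR(PSI)
print(s['eef_pos'],(laneR(PSI).T@s['force']).round(1),np.round(s['joint_pos'],2),(tolane(s['eef_pos']-(push(0)-lw(0,0,0)))).round(1))
for x in (205,175,150):print(x,rel(s,push(x),Rv))
ct=get_calibration('top');im=read_camera('top')[:,:,::-1].copy();cv2.imwrite('pics/t5.png',im)
h=cv2.cvtColor(im,cv2.COLOR_BGR2HSV);m=cv2.inRange(h,(80,50,60),(105,255,255))
for k in cv2.findContours(m,cv2.RETR_EXTERNAL,cv2.CHAIN_APPROX_NONE)[0]:
    if cv2.contourArea(k)>60:print(cv2.contourArea(k),cv2.boundingRect(k))
E
```

```text
[ 0.5853298  -0.13341201  0.13382361] [ 2.  -0.6  0.9] [-0.18  0.85  0.62  1.74 -0.67  0.77  2.19] [205.5   0.4  -1.4]
205 (array([ 0.0009, -0.0004, -0.0012]), array([-0.02,  0.06,  0.01]))
175 (array([ 0.0294, -0.0004,  0.0081]), array([-0.02,  0.06,  0.01]))
150 (array([ 0.0532, -0.0004,  0.0158]), array([-0.02,  0.06,  0.01]))
646.5 (351, 209, 32, 32)
813.0 (251, 165, 31, 36)
```

move_arm([
  {"linear":[0.006,0,0.0019],"twist":[0,0,0]},
  {"linear":[0.012,0,0.0038],"twist":[0,0,0]},
  {"linear":[0.018,0,0.0055],"twist":[0,0,0]},
  {"linear":[0.024,0,0.007],"twist":[0,0,0]},
  {"linear":[0.03,0,0.009],"twist":[0,0,0]},
  {"linear":[0.036,0,0.011],"twist":[0,0,0]},
  {"linear":[0.042,0,0.013],"twist":[0,0,0]},
  {"linear":[0.046,0,0.0145],"twist":[0,0,0]},
  {"linear":[0.05,0,0.0155],"twist":[0,0,0]},
  {"linear":[0.054,0,0.0165],"twist":[0,0,0]},
  {"linear":[0.054,0,0.0165],"twist":[0,0,0]},
  {"linear":[0.054,0,0.0165],"twist":[0,0,0]},
])

```text
time_s: 18.3
eef_pos: [0.5321, -0.1252, 0.1173]
ee_rot: [0.24, 3.132, -0.001]
force: [0.2, 0.4, -0.2]
opening: 0.001
grip_force: 0.0
```

```bash
python3 - <<'E'
from rig import *
from h import *
s=state();Rv=toolR(PSI)
print(s['eef_pos'],(laneR(PSI).T@s['force']).round(1),np.round(s['joint_pos'],2),(tolane(s['eef_pos']-(push(0)-lw(0,0,0)))).round(1))
for n in('top','scene'):
    c=get_calibration(n);im=read_camera(n)[:,:,::-1].copy();cv2.imwrite(f'pics/{n}6.png',im)
    h=cv2.cvtColor(im,cv2.COLOR_BGR2HSV);m=cv2.inRange(h,(80,25,40),(105,255,255))
    for k in cv2.findContours(m,cv2.RETR_EXTERNAL,cv2.CHAIN_APPROX_NONE)[0]:
        if cv2.contourArea(k)>60:print(n,cv2.contourArea(k),cv2.boundingRect(k))
    for x in(38,118):print(x,proj(c,[lw(x+a,y,75) for a in(-37,37) for y in(-30,30)]).round(0).tolist())
E
```

```text
[ 0.53210994 -0.12523547  0.11727542] [ 0.   0.4 -0.2] [-0.17  0.81  0.57  1.92 -0.72  0.63  2.27] [149.2   0.4  -0.5]
top 794.5 (350, 208, 34, 34)
top 587.0 (248, 190, 30, 27)
38 [[265.0, 258.0], [240.0, 254.0], [269.0, 229.0], [244.0, 225.0]]
118 [[270.0, 226.0], [245.0, 222.0], [275.0, 196.0], [249.0, 191.0]]
scene 1091.0 (340, 278, 31, 48)
scene 476.0 (248, 217, 34, 35)
scene 376.0 (259, 19, 27, 19)
scene 195.0 (226, 0, 26, 10)
38 [[239.0, 277.0], [219.0, 266.0], [257.0, 252.0], [237.0, 242.0]]
118 [[258.0, 250.0], [238.0, 240.0], [275.0, 226.0], [255.0, 218.0]]
```

move_arm([
  {"linear":[0.004,0,0.001],"twist":[0,0,0]},
  {"linear":[0.008,0,0.0025],"twist":[0,0,0]},
  {"linear":[0.012,0,0.004],"twist":[0,0,0]},
  {"linear":[0.012,0,0.004],"twist":[0,0,0]},
  {"linear":[0.012,0,0.004],"twist":[0,0,0]},
])

```text
time_s: 18.9
eef_pos: [0.5206, -0.1234, 0.1134]
ee_rot: [0.24, 3.131, -0.001]
force: [0.1, -0.2, 0.2]
opening: 0.003
grip_force: 0.0
```

```bash
cat > look.py <<'E'
from rig import *
from h import *
s=state();Rv=toolR(PSI)
print(s['eef_pos'],(laneR(PSI).T@s['force']).round(1),np.round(s['joint_pos'],2),(tolane(s['eef_pos']-(push(0)-lw(0,0,0)))).round(1))
for n in('top','scene'):
    c=get_calibration(n);im=read_camera(n)[:,:,::-1].copy()
    h=cv2.cvtColor(im,cv2.COLOR_BGR2HSV);m=cv2.inRange(h,(80,25,40),(105,255,255))
    for k in cv2.findContours(m,cv2.RETR_EXTERNAL,cv2.CHAIN_APPROX_NONE)[0]:
        if cv2.contourArea(k)>60 and cv2.boundingRect(k)[1]>100:print(n,cv2.contourArea(k),cv2.boundingRect(k))
    # hue/sat profile along lane mid at carton-top height
    print([(x,h[int(round(v)),int(round(u)),:2].tolist()) for x in range(20,170,10) for u,v in proj(c,[lw(x,0,75)])])
E
python3 look.py
```

```text
[ 0.52058996 -0.12342907  0.11336793] [ 0.2 -0.2  0.2] [-0.17  0.8   0.55  1.95 -0.73  0.59  2.29] [136.9   0.4  -0.6]
top 793.0 (350, 208, 34, 34)
[(20, [50, 14]), (30, [46, 17]), (40, [49, 16]), (50, [57, 17]), (60, [50, 9]), (70, [55, 18]), (80, [49, 13]), (90, [40, 10]), (100, [21, 33]), (110, [20, 29]), (120, [21, 27]), (130, [25, 34]), (140, [23, 37]), (150, [45, 29]), (160, [0, 16])]
scene 1092.0 (340, 278, 31, 48)
scene 82.5 (223, 270, 26, 18)
[(20, [68, 21]), (30, [70, 21]), (40, [69, 22]), (50, [70, 21]), (60, [68, 21]), (70, [70, 21]), (80, [44, 17]), (90, [42, 15]), (100, [46, 18]), (110, [32, 22]), (120, [33, 21]), (130, [25, 26]), (140, [47, 20]), (150, [38, 15]), (160, [42, 17])]
```

The first carton has slid down: in the scene view the tint through the hood runs x≈20–70 and nothing blue lies uphill of that. Now the second carton.

```bash
python3 - <<'E'
from rig import *
from h import *
s=state()
print(rel(s,[.457,-.381,.26],toolR(.241)),rel(s,[.457,-.381,.16],toolR(.241)),rel(s,[.457,-.381,.047],toolR(.241)))
E
```

```text
(array([ 0.0238, -0.2643, -0.1464]), array([ -0.05,   0.1 , -22.57])) (array([ 0.024 , -0.2642, -0.0464]), array([ -0.05,   0.1 , -22.57])) (array([ 0.0242, -0.2642,  0.0666]), array([ -0.05,   0.1 , -22.57]))
```

move_arm([
  {"linear":[-0.01,0,-0.04],"twist":[0,0,0]},
  {"linear":[-0.01,0,-0.09],"twist":[0,0,0]},
  {"linear":[-0.01,0,-0.146],"twist":[0,0,0]},
  {"linear":[0,-0.04,-0.146],"twist":[0,0,-4]},
  {"linear":[0.01,-0.08,-0.146],"twist":[0,0,-9]},
  {"linear":[0.015,-0.12,-0.146],"twist":[0,0,-14]},
  {"linear":[0.02,-0.16,-0.146],"twist":[0,0,-19]},
  {"linear":[0.024,-0.2,-0.13],"twist":[0,0,-22.6]},
  {"linear":[0.024,-0.24,-0.11],"twist":[0,0,-22.6]},
  {"linear":[0.024,-0.264,-0.08],"twist":[0,0,-22.6]},
  {"linear":[0.024,-0.264,-0.05],"twist":[0,0,-22.6]},
  {"linear":[0.024,-0.264,-0.046],"twist":[0,0,-22.6]},
  {"linear":[0.024,-0.264,-0.046],"twist":[0,0,-22.6]},
  {"linear":[0.024,-0.264,-0.046],"twist":[0,0,-22.6]},
], grip=0.076)

```text
time_s: 20.4
eef_pos: [0.4581, -0.3806, 0.1608]
ee_rot: [-0.38, 3.115, -0.004]
force: [0.4, 0.4, 1.5]
opening: 0.886
grip_force: 0.0
```

```bash
python3 - <<'E'
from rig import *
from h import *
c=get_calibration('wrist');im=read_camera('wrist')[:,:,::-1].copy();s=state()
print(s['eef_pos'],s['force'],s['opening'],np.round(s['joint_pos'],2))
h=cv2.cvtColor(im,cv2.COLOR_BGR2HSV);m=cv2.inRange(h,(80,40,50),(105,255,255));k=max(cv2.findContours(m,cv2.RETR_EXTERNAL,cv2.CHAIN_APPROX_NONE)[0],key=cv2.contourArea)
print(cv2.boundingRect(k),cv2.contourArea(k),cv2.minAreaRect((plane(c,k.reshape(-1,2),.075)[:,:2]*1000).astype(np.float32)))
print(rel(s,[.457,-.381,.047],toolR(.241)))
E
```

```text
[ 0.45825395 -0.38063337  0.16109979] [0.45343343 0.31677167 0.14622002] 0.8923419957396642 [ 0.49  0.72  0.22  1.73 -0.22  0.71  2.64]
(233, 128, 92, 116) 9948.0 ((446.36541748046875, -383.9737548828125), (79.20247650146484, 59.50266647338867), 13.824429512023926)
(array([0.0017, 0.0003, 0.1141]), array([-0.18,  0.18,  0.12]))
```

move_arm([
  {"linear":[0.001,0,0.02],"twist":[0,0,2.5]},
  {"linear":[0.001,0,0.04],"twist":[0,0,2.5]},
  {"linear":[0.001,0,0.06],"twist":[0,0,2.5]},
  {"linear":[0.001,0,0.08],"twist":[0,0,2.5]},
  {"linear":[0.001,0,0.1],"twist":[0,0,2.5]},
  {"linear":[0.001,0,0.114],"twist":[0,0,2.5]},
  {"linear":[0.001,0,0.114],"twist":[0,0,2.5]},
  {"linear":[0.001,0,0.114],"twist":[0,0,2.5]},
])

```text
time_s: 21.25
eef_pos: [0.4568, -0.3813, 0.0464]
ee_rot: [-0.311, 3.124, -0.003]
force: [0.1, -0.0, -0.1]
opening: 0.889
grip_force: 0.0
```

move_arm([
  {"linear":[0,0,0],"twist":[0,0,0]},
  {"linear":[0,0,0],"twist":[0,0,0]},
  {"linear":[0,0,0],"twist":[0,0,0]},
  {"linear":[0,0,0],"twist":[0,0,0]},
  {"linear":[0,0,0],"twist":[0,0,0]},
  {"linear":[0,0,0],"twist":[0,0,0]},
  {"linear":[0,0,0],"twist":[0,0,0]},
  {"linear":[0,0,-0.01],"twist":[0,0,0]},
  {"linear":[0,0,-0.02],"twist":[0,0,0]},
  {"linear":[0,0,-0.02],"twist":[0,0,0]},
], grip=0.05, grip_force=35)

```text
time_s: 22.25
eef_pos: [0.4569, -0.3817, 0.0672]
ee_rot: [-0.31, 3.123, -0.004]
force: [0.5, -0.6, -1.5]
opening: 0.691
grip_force: 38.7
```

```bash
python3 - <<'E'
from rig import *
from h import *
s=state();print(s['eef_pos'],s['force'],s['opening'],np.round(s['joint_pos'],2))
for z in(120,60,49):print(rel(s,lw(246,-1.2,z),toolR(PSI,.31416)))
E
```

```text
[ 0.45686325 -0.38169987  0.06719156] [ 0.53650381 -0.56232533 -1.47039687] 0.690647230220224 [ 0.53  0.86  0.16  1.79 -0.25  0.51  2.62]
(array([-0.1737,  0.2174, -0.1491]), array([  3.02, -17.6 ,  19.96]))
(array([-0.191 ,  0.2112, -0.0919]), array([  3.02, -17.6 ,  19.96]))
(array([-0.1941,  0.2101, -0.0815]), array([  3.02, -17.6 ,  19.96]))
```

move_arm([
  {"linear":[0,0,-0.04],"twist":[0,0,2]},
  {"linear":[0,0,-0.09],"twist":[0,0,6]},
  {"linear":[0,0.01,-0.13],"twist":[0,-2,11]},
  {"linear":[-0.02,0.03,-0.17],"twist":[1,-5,16]},
  {"linear":[-0.05,0.06,-0.2],"twist":[1.5,-9,20]},
  {"linear":[-0.08,0.1,-0.2],"twist":[2,-13,20]},
  {"linear":[-0.11,0.14,-0.2],"twist":[3,-17,20]},
  {"linear":[-0.14,0.17,-0.2],"twist":[3,-17.6,20]},
  {"linear":[-0.16,0.195,-0.19],"twist":[3,-17.6,20]},
  {"linear":[-0.17,0.21,-0.17],"twist":[3,-17.6,20]},
  {"linear":[-0.174,0.217,-0.15],"twist":[3,-17.6,20]},
  {"linear":[-0.174,0.217,-0.149],"twist":[3,-17.6,20]},
  {"linear":[-0.174,0.217,-0.149],"twist":[3,-17.6,20]},
  {"linear":[-0.174,0.217,-0.149],"twist":[3,-17.6,20]},
])

```text
time_s: 23.65
eef_pos: [0.5839, -0.1356, 0.2157]
ee_rot: [0.22, 2.82, -0.033]
force: [0.7, -0.2, -1.0]
opening: 0.69
grip_force: 39.6
```

```bash
python3 - <<'E'
from rig import *
from h import *
c=get_calibration('wrist');im=read_camera('wrist')[:,:,::-1].copy();s=state();cv2.imwrite('pics/w7.png',im)
print(tolane(s['eef_pos']).round(1),s['force'].round(1),s['opening'],np.round(s['joint_pos'],2))
h=cv2.cvtColor(im,cv2.COLOR_BGR2HSV);m=cv2.inRange(h,(80,40,50),(105,255,255));k=max(cv2.findContours(m,cv2.RETR_EXTERNAL,cv2.CHAIN_APPROX_NONE)[0],key=cv2.contourArea)
print(cv2.boundingRect(k),cv2.minAreaRect(k))
for z in(60,50,47):print(rel(s,lw(246,-1.2,z),toolR(PSI,.31416)))
E
```

```text
[246.3  -2.7 119.6] [-0.3  0.3 -2.9] 0.6866076235099239 [-0.01  0.56  0.26  1.99 -0.47  0.33  2.02]
(194, 144, 166, 207) ((278.4930419921875, 247.26107788085938), (203.79847717285156, 165.4232940673828), 88.33971405029297)
(array([0.0002, 0.0015, 0.0596]), array([ 0.01, -0.02, -0.16]))
(array([0.0002, 0.0015, 0.0696]), array([ 0.01, -0.02, -0.16]))
(array([0.0002, 0.0015, 0.0726]), array([ 0.01, -0.02, -0.16]))
```

move_arm([
  {"linear":[0,0.001,0.015],"twist":[0,0,0]},
  {"linear":[0,0.001,0.03],"twist":[0,0,0]},
  {"linear":[0,0.001,0.045],"twist":[0,0,0]},
  {"linear":[0,0.001,0.057],"twist":[0,0,0]},
  {"linear":[0,0.001,0.065],"twist":[0,0,0]},
  {"linear":[0,0.001,0.069],"twist":[0,0,0]},
  {"linear":[0,0.001,0.071],"twist":[0,0,0]},
  {"linear":[0,0.001,0.072],"twist":[0,0,0]},
  {"linear":[0,0.001,0.072],"twist":[0,0,0]},
])

```text
time_s: 24.6
eef_pos: [0.6059, -0.1362, 0.1463]
ee_rot: [0.217, 2.822, -0.032]
force: [-0.6, -0.1, -1.7]
opening: 0.691
grip_force: 39.6
```

```bash
python3 - <<'E'
from rig import *
from h import *
s=state();print(tolane(s['eef_pos']).round(1),(laneR(PSI).T@s['force']).round(1),s['moment'],s['grip_force'],s['opening'])
E
```

```text
[ 2.454e+02 -1.000e-01  4.680e+01] [-1.1 -0.2 -1.4] [0.08711297 0.52567808 0.00850665] 39.62239980697632 0.6905822599944724
```

move_arm([
  {"linear":[0,-0.001,0.001],"twist":[0,0,0]},
  {"linear":[0,-0.001,0.002],"twist":[0,0,0]},
  {"linear":[0,-0.001,0.002],"twist":[0,0,0]},
])

```text
time_s: 24.9
eef_pos: [0.6061, -0.1368, 0.1459]
ee_rot: [0.217, 2.821, -0.03]
force: [-5.7, 2.5, 11.5]
opening: 0.687
grip_force: 41.1
```

move_arm([
  {"linear":[0,0,0],"twist":[0,0,0]},
  {"linear":[0,0,0],"twist":[0,0,0]},
  {"linear":[0,0,0],"twist":[0,0,0]},
  {"linear":[0,0,0],"twist":[0,0,0]},
  {"linear":[0,0,0],"twist":[0,0,0]},
  {"linear":[0,0,0],"twist":[0,0,0]},
  {"linear":[0,0,-0.02],"twist":[0,0,0]},
  {"linear":[0,0,-0.05],"twist":[0,0,0]},
  {"linear":[0,0,-0.08],"twist":[0,0,0]},
  {"linear":[0,0,-0.1],"twist":[0,0,0]},
  {"linear":[0,0,-0.1],"twist":[0,0,0]},
  {"linear":[0,0,-0.1],"twist":[0,0,0]},
], grip=0.085)

```text
time_s: 26.1
eef_pos: [0.5759, -0.1325, 0.2393]
ee_rot: [0.217, 2.822, -0.031]
force: [-0.0, -0.2, 0.0]
opening: 0.993
grip_force: 0.0
```

```bash
python3 - <<'E'
from rig import *
from h import *
c=get_calibration('wrist');im=read_camera('wrist')[:,:,::-1].copy();cv2.imwrite('pics/w8.png',im)
s=state();print(tolane(s['eef_pos']).round(1),(laneR(PSI).T@s['force']).round(1),s['opening'],np.round(s['joint_pos'],2))
h=cv2.cvtColor(im,cv2.COLOR_BGR2HSV);m=cv2.inRange(h,(80,40,50),(105,255,255))
for k in cv2.findContours(m,cv2.RETR_EXTERNAL,cv2.CHAIN_APPROX_NONE)[0]:
  if cv2.contourArea(k)>500:
    print(cv2.boundingRect(k),cv2.minAreaRect(k))
    o,d=rays(c,k.reshape(-1,2));Q=laneR(PSI).T;o=Q@(o-LO);d=d@Q.T
    P=o+d*((.075-o[2])/d[:,2])[:,None];print('lane rect',cv2.minAreaRect((P[:,:2]*1000).astype(np.float32)))
Rv=toolR(PSI)
print(rel(s,push(280)+[0,0,.09],Rv),rel(s,push(280),Rv))
E
```

```text
[245.   -0.8 144. ] [-0.1 -0.3 -0.4] 0.993478336734029 [-0.05  0.51  0.3   1.99 -0.45  0.38  2.01]
(224, 95, 102, 125) ((276.4948425292969, 156.63356018066406), (120.83626556396484, 100.30097961425781), 87.45519256591797)
lane rect ((211.31106567382812, -2.7577266693115234), (74.80147552490234, 59.62646484375), 2.198288679122925)
(array([-0.0792,  0.0001,  0.0155]), array([ 0.11, 17.81, -0.02])) (array([-5.170e-02, -1.000e-04,  1.011e-01]), array([ 0.11, 17.81, -0.02]))
```

move_arm([
  {"linear":[-0.03,0,0],"twist":[0,6,0]},
  {"linear":[-0.06,0,0.005],"twist":[0,12,0]},
  {"linear":[-0.079,0,0.016],"twist":[0,17.8,0]},
  {"linear":[-0.079,0,0.016],"twist":[0,17.8,0]},
  {"linear":[-0.079,0,0.016],"twist":[0,17.8,0]},
  {"linear":[-0.079,0,0.016],"twist":[0,17.8,0]},
  {"linear":[-0.07,0,0.044],"twist":[0,17.8,0]},
  {"linear":[-0.061,0,0.072],"twist":[0,17.8,0]},
  {"linear":[-0.052,0,0.101],"twist":[0,17.8,0]},
  {"linear":[-0.052,0,0.101],"twist":[0,17.8,0]},
  {"linear":[-0.052,0,0.101],"twist":[0,17.8,0]},
], grip=0.0)

```text
time_s: 27.25
eef_pos: [0.6544, -0.1451, 0.16]
ee_rot: [0.242, 3.131, 0.003]
force: [-0.1, -0.4, 0.8]
opening: 0.002
grip_force: 0.0
```

```bash
python3 - <<'E'
from rig import *
from h import *
s=state();Rv=toolR(PSI)
print(s['eef_pos'],s['force'].round(1),s['opening'],np.round(s['joint_pos'],2))
for x in (250,210,175,160):print(x,rel(s,push(x),Rv))
E
```

```text
[ 0.65443108 -0.14510695  0.16000882] [-0.1 -0.4  0.8] 0.0023412496065207964 [-0.05  0.85  0.4   1.49 -0.39  0.89  1.89]
250 (array([0.0282, 0.0006, 0.0111]), array([ 0.11,  0.04, -0.09]))
210 (array([0.0662, 0.0005, 0.0234]), array([ 0.11,  0.04, -0.09]))
175 (array([0.0995, 0.0004, 0.0342]), array([ 0.11,  0.04, -0.09]))
160 (array([0.1138, 0.0004, 0.0389]), array([ 0.11,  0.04, -0.09]))
```

move_arm([
  {"linear":[0.01,0,0.006],"twist":[0,0,0]},
  {"linear":[0.02,0,0.009],"twist":[0,0,0]},
  {"linear":[0.028,0,0.011],"twist":[0,0,0]},
  {"linear":[0.034,0,0.013],"twist":[0,0,0]},
  {"linear":[0.04,0,0.015],"twist":[0,0,0]},
  {"linear":[0.046,0,0.017],"twist":[0,0,0]},
  {"linear":[0.052,0,0.019],"twist":[0,0,0]},
  {"linear":[0.058,0,0.0209],"twist":[0,0,0]},
  {"linear":[0.064,0,0.0228],"twist":[0,0,0]},
  {"linear":[0.07,0,0.0247],"twist":[0,0,0]},
  {"linear":[0.076,0,0.0266],"twist":[0,0,0]},
  {"linear":[0.082,0,0.0286],"twist":[0,0,0]},
  {"linear":[0.088,0,0.0305],"twist":[0,0,0]},
  {"linear":[0.094,0,0.0324],"twist":[0,0,0]},
  {"linear":[0.1,0,0.0344],"twist":[0,0,0]},
  {"linear":[0.105,0,0.036],"twist":[0,0,0]},
  {"linear":[0.11,0,0.0376],"twist":[0,0,0]},
  {"linear":[0.114,0,0.0389],"twist":[0,0,0]},
  {"linear":[0.114,0,0.0389],"twist":[0,0,0]},
])

```text
time_s: 29.15
eef_pos: [0.5415, -0.127, 0.1198]
ee_rot: [-0.241, -3.131, -0.004]
force: [-0.5, -0.2, 0.3]
opening: -0.0
grip_force: 0.0
```

move_arm([
  {"linear":[0.002,0,0.0006],"twist":[0,0,0]},
  {"linear":[0.004,0,0.0013],"twist":[0,0,0]},
  {"linear":[0.006,0,0.002],"twist":[0,0,0]},
  {"linear":[0.008,0,0.0026],"twist":[0,0,0]},
  {"linear":[0.008,0,0.0026],"twist":[0,0,0]},
])

```text
time_s: 29.65
eef_pos: [0.5344, -0.126, 0.1174]
ee_rot: [0.241, 3.132, 0.003]
force: [1.2, 0.9, -0.4]
opening: 0.001
grip_force: 0.3
```

```bash
python3 look.py
```

```text
[ 0.53444519 -0.12595239  0.11737389] [ 0.9  1.  -0.7] [-0.04  0.76  0.33  1.9  -0.44  0.55  2.  ] [151.5   0.   -1.1]
top 619.5 (248, 189, 30, 28)
[(20, [53, 13]), (30, [50, 18]), (40, [48, 18]), (50, [56, 12]), (60, [60, 11]), (70, [53, 12]), (80, [52, 18]), (90, [56, 11]), (100, [26, 25]), (110, [87, 66]), (120, [87, 64]), (130, [86, 68]), (140, [86, 65]), (150, [89, 60]), (160, [79, 65])]
scene 86.0 (223, 271, 26, 17)
scene 100.5 (251, 249, 18, 32)
scene 504.5 (247, 216, 36, 36)
[(20, [67, 20]), (30, [69, 22]), (40, [70, 21]), (50, [69, 23]), (60, [68, 21]), (70, [68, 21]), (80, [66, 19]), (90, [69, 22]), (100, [70, 21]), (110, [46, 18]), (120, [89, 65]), (130, [89, 64]), (140, [90, 66]), (150, [89, 65]), (160, [90, 68])]
```

move_arm([
  {"linear":[0.001,0,0.0003],"twist":[0,0,0]},
  {"linear":[0.002,0,0.0006],"twist":[0,0,0]},
  {"linear":[0.003,0,0.001],"twist":[0,0,0]},
  {"linear":[0.004,0,0.0013],"twist":[0,0,0]},
  {"linear":[0.005,0,0.0016],"twist":[0,0,0]},
  {"linear":[0.005,0,0.0016],"twist":[0,0,0]},
])

```text
time_s: 30.35
eef_pos: [0.5296, -0.1254, 0.1158]
ee_rot: [0.241, 3.132, 0.003]
force: [0.9, -0.4, 0.6]
opening: -0.003
grip_force: 0.4
```

```bash
python3 look.py | cut -c1-130
```

```text
[ 0.52963961 -0.12535235  0.11582212] [ 1.  -0.2  0.3] [-0.04  0.76  0.32  1.92 -0.44  0.54  2.  ] [ 1.464e+02 -1.000e-01 -1.100e+
top 553.5 (248, 191, 30, 26)
[(20, [48, 15]), (30, [53, 14]), (40, [51, 11]), (50, [50, 18]), (60, [54, 15]), (70, [48, 15]), (80, [68, 13]), (90, [56, 12]), (
scene 82.5 (223, 270, 26, 18)
scene 101.5 (251, 250, 18, 32)
scene 455.0 (247, 217, 35, 35)
[(20, [71, 22]), (30, [69, 22]), (40, [70, 21]), (50, [68, 22]), (60, [69, 20]), (70, [68, 21]), (80, [68, 19]), (90, [70, 21]), (
```

move_arm([
  {"linear":[0.001,0,0.0003],"twist":[0,0,0]},
  {"linear":[0.002,0,0.0006],"twist":[0,0,0]},
  {"linear":[0.003,0,0.001],"twist":[0,0,0]},
  {"linear":[0.004,0,0.0013],"twist":[0,0,0]},
  {"linear":[0.004,0,0.0013],"twist":[0,0,0]},
])

```text
time_s: 30.95
eef_pos: [0.5254, -0.1248, 0.1144]
ee_rot: [0.241, 3.132, 0.003]
force: [-0.5, 0.6, 0.2]
opening: 0.001
grip_force: 0.0
```

```bash
python3 look.py | cut -c1-130
```

```text
[ 0.52535335 -0.1248203   0.11441628] [-0.5  0.5  0.4] [-0.04  0.75  0.32  1.93 -0.44  0.53  2.  ] [141.9  -0.3  -1.1]
top 494.5 (248, 193, 29, 24)
[(20, [48, 15]), (30, [46, 17]), (40, [48, 15]), (50, [65, 17]), (60, [60, 11]), (70, [57, 17]), (80, [45, 12]), (90, [51, 11]), (
scene 83.5 (223, 270, 26, 18)
scene 87.0 (251, 252, 18, 29)
scene 383.5 (247, 220, 33, 26)
[(20, [67, 20]), (30, [72, 21]), (40, [69, 22]), (50, [69, 22]), (60, [68, 21]), (70, [69, 22]), (80, [70, 21]), (90, [68, 21]), (
```

move_arm([
  {"linear":[0.001,0,0.0003],"twist":[0,0,0]},
  {"linear":[0.002,0,0.0006],"twist":[0,0,0]},
  {"linear":[0.003,0,0.001],"twist":[0,0,0]},
  {"linear":[0.003,0,0.001],"twist":[0,0,0]},
])

```text
time_s: 31.45
eef_pos: [0.5235, -0.1246, 0.1138]
ee_rot: [0.241, 3.13, 0.002]
force: [0.8, -0.3, 1.5]
opening: -0.004
grip_force: 0.6
```

```bash
python3 look.py | cut -c1-130
```

```text
[ 0.52350707 -0.12455818  0.11377801] [ 1.3 -0.2  1.1] [-0.04  0.75  0.31  1.94 -0.45  0.52  2.01] [139.9  -0.3  -1.1]
top 465.0 (248, 194, 29, 23)
[(20, [50, 13]), (30, [53, 14]), (40, [51, 15]), (50, [63, 14]), (60, [50, 14]), (70, [53, 14]), (80, [50, 14]), (90, [55, 9]), (1
scene 83.5 (223, 270, 26, 18)
scene 85.5 (251, 252, 18, 30)
scene 382.0 (247, 220, 33, 32)
[(20, [70, 21]), (30, [69, 23]), (40, [70, 21]), (50, [68, 22]), (60, [68, 22]), (70, [68, 21]), (80, [70, 21]), (90, [66, 22]), (
```

move_arm([
  {"linear":[0.001,0,0.0003],"twist":[0,0,0]},
  {"linear":[0.002,0,0.0006],"twist":[0,0,0]},
  {"linear":[0.002,0,0.0006],"twist":[0,0,0]},
  {"linear":[0.002,0,0.0006],"twist":[0,0,0]},
])

```text
time_s: 31.95
eef_pos: [0.5234, -0.1246, 0.1137]
ee_rot: [0.24, 3.127, 0.001]
force: [5.0, -1.0, 3.5]
opening: 0.002
grip_force: 3.0
```

```bash
python3 look.py | cut -c1-130
```

```text
[ 0.52337155 -0.12457544  0.11371754] [ 5.9 -0.2  1.8] [-0.04  0.75  0.31  1.94 -0.45  0.51  2.01] [139.8  -0.3  -1.2]
top 455.0 (248, 194, 30, 23)
[(20, [46, 17]), (30, [45, 18]), (40, [57, 15]), (50, [50, 14]), (60, [53, 14]), (70, [54, 15]), (80, [51, 16]), (90, [70, 14]), (
scene 82.5 (223, 270, 25, 18)
scene 86.0 (251, 252, 19, 30)
scene 379.0 (247, 220, 33, 25)
[(20, [69, 22]), (30, [68, 19]), (40, [71, 23]), (50, [68, 21]), (60, [69, 22]), (70, [69, 22]), (80, [70, 21]), (90, [69, 20]), (
```

The pusher has stalled at about 6 N, so both cartons are seated. Backing off and lifting to check.

move_arm([
  {"linear":[-0.01,0,-0.005],"twist":[0,0,0]},
  {"linear":[-0.025,0,-0.02],"twist":[0,0,0]},
  {"linear":[-0.03,0,-0.06],"twist":[0,0,0]},
  {"linear":[-0.03,0,-0.1],"twist":[0,0,0]},
  {"linear":[-0.03,0,-0.15],"twist":[0,0,0]},
  {"linear":[-0.03,0,-0.2],"twist":[0,0,0]},
  {"linear":[-0.03,0,-0.22],"twist":[0,0,0]},
  {"linear":[-0.03,0,-0.22],"twist":[0,0,0]},
  {"linear":[-0.03,0,-0.22],"twist":[0,0,0]},
])

```text
time_s: 32.95
eef_pos: [0.5489, -0.1284, 0.332]
ee_rot: [-0.241, -3.13, -0.004]
force: [-0.4, 1.0, -0.4]
opening: 0.002
grip_force: 0.0
```

```bash
python3 - <<'E'
from rig import *
from h import *
c=get_calibration('wrist');im=read_camera('wrist')[:,:,::-1].copy();cv2.imwrite('pics/w9.png',im);s=state();print(s['eef_pos'],s['force'].round(1))
h=cv2.cvtColor(im,cv2.COLOR_BGR2HSV)
Q=laneR(PSI).T
def onlane(uv,z):
    o,d=rays(c,uv);o=Q@(o-LO);d=d@Q.T;return ((o+d*((z-o[2])/d[:,2])[:,None])*1000)[:,:2]
for lo in(40,12):
  m=cv2.inRange(h,(75,lo,50),(105,255,255))
  for k in cv2.findContours(m,cv2.RETR_EXTERNAL,cv2.CHAIN_APPROX_NONE)[0]:
    if cv2.contourArea(k)>500:
      P=onlane(k.reshape(-1,2),.075).astype(np.float32)
      if abs(P[:,1].mean())<60:print(lo,cv2.boundingRect(k),cv2.minAreaRect(P),P.min(0),P.max(0))
# rectified patch of lane at leaf height: rows = lane x 200..150, cols = lane y 40..0 ; compare now with w1 (leaf at rest)
import pickle
c1,_=pickle.load(open('w1.pkl','rb'));i1=cv2.imread('pics/w1.png')
xs=np.arange(200,152,-4)
for nm,cc,ii in(('rest',c1,i1),('now',c,im)):
    g=cv2.cvtColor(ii,cv2.COLOR_BGR2GRAY)
    print(nm)
    for x in xs:
        uv=proj(cc,[lw(x,y,14) for y in range(44,12,-2)]).astype(np.float32)
        print(x,cv2.remap(g,uv[:,0].reshape(1,-1),uv[:,1].reshape(1,-1),cv2.INTER_LINEAR)[0].tolist())
E
```

```text
[ 0.54873816 -0.12822434  0.33125837] [-0.1  1.3 -0.5]
40 (244, 81, 66, 67) ((133.26968383789062, -3.2333850860595703), (61.72216796875, 59.93686294555664), 0.009278567507863045) [102.403885 -33.204666] [164.12964   26.730204]
12 (244, 81, 66, 67) ((133.26914978027344, -3.2659530639648438), (61.72414779663086, 60.01918411254883), 0.012269098311662674) [102.40065 -33.28175] [164.12964   26.737024]
rest
200 [121, 105, 115, 97, 81, 112, 67, 89, 110, 111, 118, 117, 173, 173, 169, 133]
196 [137, 148, 137, 153, 137, 76, 109, 111, 110, 118, 119, 117, 173, 172, 169, 131]
192 [91, 55, 65, 74, 139, 79, 95, 110, 118, 120, 120, 116, 174, 173, 169, 125]
188 [115, 89, 98, 123, 122, 141, 93, 109, 118, 120, 120, 124, 173, 173, 170, 122]
184 [120, 81, 71, 71, 69, 75, 81, 69, 104, 109, 116, 129, 173, 173, 171, 118]
180 [122, 83, 71, 71, 70, 70, 91, 77, 56, 62, 68, 106, 170, 165, 122, 81]
176 [122, 82, 71, 71, 71, 70, 72, 80, 78, 55, 61, 81, 112, 112, 112, 76]
172 [114, 77, 72, 71, 71, 72, 72, 73, 84, 80, 56, 75, 109, 112, 113, 83]
168 [113, 78, 71, 73, 71, 72, 73, 73, 69, 80, 74, 67, 102, 105, 111, 80
[... 506 characters left out ...]
38, 153, 198, 199, 196, 135]
184 [138, 136, 137, 131, 88, 133, 158, 93, 126, 130, 138, 157, 198, 199, 195, 130]
180 [137, 139, 137, 136, 129, 109, 135, 159, 97, 124, 124, 137, 199, 199, 196, 133]
176 [136, 135, 137, 136, 137, 133, 111, 135, 159, 102, 125, 146, 200, 199, 196, 131]
172 [137, 137, 138, 137, 137, 138, 117, 91, 145, 152, 105, 141, 199, 199, 195, 130]
168 [135, 137, 137, 137, 138, 138, 140, 118, 80, 144, 144, 123, 193, 198, 194, 120]
164 [135, 137, 138, 138, 139, 139, 139, 138, 122, 83, 152, 142, 98, 172, 193, 135]
160 [134, 137, 139, 138, 139, 139, 138, 139, 137, 88, 130, 170, 164, 173, 189, 130]
156 [133, 137, 139, 137, 139, 138, 139, 138, 138, 137, 136, 150, 198, 199, 194, 134]
```

```bash
python3 -c "
from rig import *
print(job_done(),state()['time_s'])"
```

```text
the job is handed in; nothing more can be done
the job is handed in; nothing more can be done
```

I handed the job in at about 33 s. By my last measurements both cartons are seated against the stop (second carton's tail at about lane x = 150, roughly 6 N of seating force), the keeper is back at rest and the arm is clear; no verdict was shown.

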